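Lever open the snapped-shut parts case

TASK

The parts case on the bench has snapped shut: draw the pry tool out from under the low shelf by its blade, lay it down clear of the shelf and let go, then take it again by its handle. Rest its blade on the sill of the case, slide it into the slot and lever the lid up off its catch with the blade against the sill (not with your fingers), then swing the lid back until it leans past upright. Finally lay the tool flat on the rubber mat, leaving the carton, the can and the oil bottle as they stand.

Things in the scene. Friction and masses are not known exactly. Their poses are not given: they have to be found in the camera images.
- tool: Pry tool, 200 mm long, 0.15 kg: black handle 100 (x) x 24 (y) x 18 (z) mm, then a flat steel blade 22 mm wide, 4 mm thick, 100 mm long along +x, its underside 7 mm above the handle's. Balances in the handle. Origin: centre of the handle's underside; z up. Starts flat on the bench, handle under the low shelf's roof, some 80 to 95 mm of blade sticking out of its front towards the robot.
- tool_tip (a point): Middle of the end edge of the blade, at the middle of its thickness: tool frame (150, 0, 9) mm.
- tool_mid (a point): Middle of the tool's 200 mm length, at mid-thickness: tool frame (50, 0, 9) mm.
- rack: Low shelf of bare sheet steel, fixed to the bench, 140 mm deep (x from -60 to 80 mm), 150 mm wide, top at 46 mm, open in front (-x, roughly towards the robot). Roof from 41 to 46 mm high, side walls 4 mm, a back wall. Origin on the bench. A carton stands on its roof.
- case: Grey steel parts case bolted to the bench, 150 (x) x 200 (y) x 110 mm high without the lid, walls 6 mm, hollow (contents below 55 mm). Origin: centre of the underside; front to -x, roughly to the robot; lid hinged at the back. Mid-front, under the lid, a slot 60 mm wide, 103 to 110 mm high, opens into the case.
- case_sill (a point): Middle of the outer top edge of the steel sill: case frame (-97, 0, 103) mm. The sill, 60 mm wide and 5 mm thick, stands out 22 mm from the front below the slot; its top, at 103 mm, is level with the slot's bottom, so that the two form one flat step for the blade. The slot's mouth is 22 mm further on in the case's +x.
- lid (a joint): Opening angle of the lid, rad: 0 shut, 1.57 upright, 1.75 at its stop, leaning back. A sprung catch holds it shut: it takes 10 to 15 N at the front edge to lift it, and lets go within the first 0.06 rad. After that a stiff hinge (2 to 4 N at the front edge) lets it stay where it is left.
- lid_edge (a point): Middle of the lower front edge of the lid: 150 mm from the hinge, on the flat underside; moves with the lid. The lid is a plate 200 mm wide, 10 mm thick, about 0.25 kg, flush with the front of the case.
- lid_hinge (a point): Middle of the hinge axis, which lies along the case's y, in the plane of the lid's underside: case frame (75, 0, 110) mm.
- mat: Black rubber mat, fixed to the bench, 220 (x) x 150 (y) x 3 mm; origin: centre of its underside. It lies on the other side of the case from the low shelf; which side is which varies.
- carton: Brown carton 55 x 100 x 70 mm, 0.5 kg, standing on the roof of the low shelf towards its back. Bystander.
- can: Spray can, 54 mm across, 150 mm high, standing on the bench beyond the work. Bystander.
- oil: Green oil bottle, 80 mm across, 190 mm high, standing on the bench beyond the work. Bystander.
Mind the look-alikes: they are no part of the job. There is more than one size of the rack; the job needs the smaller. Several things have the shape of the tool; the one meant has the colours described above.

How it is judged:
On the way, in this order (a step that is already met when the one before it is completed fails the run):
1. the tool lies low and still, let go, with its handle drawn out clear of the low shelf ((x of tool in the frame of rack below -0.11 m or y of tool in the frame of rack below -0.125 m or y of tool in the frame of rack above 0.125 m or x of tool in the frame of rack above 0.13 m) and height (world z) of tool_mid below 0.035 m and linear speed of tool below 0.03 m/s and contact force between the fingers and tool below 0.1 N), for 0.1 s.
2. the lid is lifted off its catch (0.06 rad or more) by the blade, which bears on the case and on the lid, no finger touching the lid (value of joint lid above 0.06 rad and contact force between tool and lid above 0.5 N and contact force between tool and case above 0.5 N and contact force between the fingers and lid below 0.1 N), for 0.1 s.
3. the lid leans back past upright (value of joint lid above 1.6 rad), for 0.2 s.
At the end, for the whole second after the job is handed in: The lid stands open past upright (more than 1.6 rad) and still; the tool lies flat (within 0.12 rad) and still on the rubber mat, the middle of its length within 70 mm of the mat's centre along both of the mat's sides (value of joint lid above 1.6 rad and velocity of joint lid below 0.05 rad/s and x of tool_mid in the frame of mat between -0.07 and 0.07 m and y of tool_mid in the frame of mat between -0.07 and 0.07 m and height (world z) of tool_mid below 0.035 m and angle between tool's own x axis and vertical between 1.45 and 1.69 rad and linear speed of tool below 0.02 m/s); the robot touches nothing.
It fails at once if the carton, the can or the oil bottle is shifted more than 30 mm (distance of any of carton, can, oil from where it was at the start of the episode above 0.03 m).
It fails at once if a finger lifts the lid while it is still on or near its catch (0.02 to 0.06 rad) (contact force between the fingers and lid above 1 N and value of joint lid between 0.02 and 0.06 rad).
It also fails if it takes over 72 s, if anything falls off the work surface, if the arm or the gripper's body presses on something with over 40 N, if the wrist force passes 120 N, or if a joint passes its speed limit or range.

ROBOT

A 6-joint arm with a two-finger parallel gripper is mounted at the origin on the work surface. World frame = base frame: x ahead of the robot, y to its left, z up, the work surface at z = 0. Lengths are in m, angles in rad, forces in N, time in s.
With the tool pointing down it reaches from about 0.425 to 0.95 m from the base axis. Payload 3.5 kg.
Tool frame: the origin (TCP) lies between the finger pads, 19 mm behind the fingertips; this is the grasp point; z points along the fingers, y is the line along which they close (so a half turn about z gives the same grasp; the last joint's range is limited). The gripper opens to 85 mm and grips with 20 to 120 N. Pads are 22 mm wide; open, the fingers measure 114 mm over their backs; the gripper's body (76 mm by 85 mm) begins 54 mm behind the grasp point. The pads swing forward as they close: fully open they stand 13 mm farther back than shut.
Start: joints at [1.19, 0.286, 1.577, -0, 1.279, -0.15], TCP at [0.154, 0.657, 0.25] pointing down, gripper open.
Joint ranges: [-2.77, 2.77], [-0.9, 2.22], [0.21, 2.48], [-1.53, 4.67], [0.24, 2.81], [-2.84, 2.84]. Speed limits (rad/s): [2.79, 2.79, 3.14, 3.14, 3.14, 3.14].

INTERFACE

Orientations are given as a unit quaternion [x, y, z, w].
In Python, from plant import ctrl gives the robot as it stands.
- The arm moves only by the tool move_arm, never from a script. Its argument "plan" is a list of rows, each an object of numbers: "x", "y", "z": the shift along the tool's x, y, z in m; "yaw": the turn about the tool's z in rad; "fingers": the closure, from 0 (fully open) to 1 (shut). In form: [{"x": .., "y": .., "z": .., "yaw": .., "fingers": ..}, ...]. A call has 1 to 5 rows; each row is the pose to reach, as a shift and turn from the pose commanded when the call began, along the tool's axes at that moment; what a row does not reach only later rows make up. A row lasts 1/10 s, in which the tool goes at most 50 mm and 8.59 degrees, less where a joint would pass 70% of its speed; a pose out of reach is approached as far as the arm can. A call with a gripper value outside its range is refused whole. The fingers move at their own pace and stop on an object; "force" is the grip in N (left out, the last holds). Time passes only in rows, so rows that repeat a pose let the fingers close. It gives the time, the measured TCP pose, the force, the opening and the grip force at its end, in the units of the state.
- ctrl.get_state(): the state, without advancing time (a new reading comes with each control period).
- ctrl.read_camera(name): name is "scene" or "top"; returns the picture (400x640x3 uint8, red, green, blue); there is no depth.
- ctrl.camera_model(name): a dict with "intrinsics" (3x3 intrinsics, pixels), "distortion" ([k1, k2, p1, p2, k3] as OpenCV has them; the pictures are not rectified), "cam_to_world" (4x4, takes a point from camera to world coordinates). Camera axes: x right, y up, looking along -z (the intrinsics and any distortion apply to the point x, -y, -z); pixel columns grow to the right and rows downward; lengths in m; the calibration is good to about 2 mm. A picture is of the moment at which its call begins. camera_model takes no time and is no camera call.
- ctrl.sign_off(): hands the job in; it is judged then, once.
The state is a dict: "time": time; "qpos": joint angles; "dq": joint speeds; "joint_efforts": joint torques, N m; "eef_pos": TCP position; "tcp_rot": TCP orientation; "contact_force": force on the tool from outside, world axes, zero at the start; "wrist_torque": the same for the moment, N m; "opening": opening from 0.0 (shut) to 1.0 (fully open); "finger_force": force on a finger pad.
Only numpy, scipy, OpenCV 4.12 (cv2) and the standard library are available. Lean on these libraries where they do the work, as an engineer would, in place of code of your own. Each camera call takes 0.05 s, during which the arm holds its last target. There are 200 camera calls.

## Working session

There is one attempt and no reset: what is moved stays moved. The work goes in short steps, Python scripts to look and compute and a tool call to move; the robot and the scene stay as the last step left them, time stands still between calls to the robot, and variables do not carry over. Pictures are saved under pics/ and viewed, at most 10 in all, crops included, and the job is handed in when it is done.

Besides the shell and the picture viewer there is one more tool, called after "Call:" in YAML: its name, and indented under it one key for each argument. move_arm: Moves the arm, as the interface text tells. Its arguments: {"type":"object","properties":{"plan":{"type":"array"},"force":{"type":"number"}},"required":["plan"]}

```bash
mkdir -p pics; ls
python3 - <<'E'
from plant import ctrl
import cv2,numpy as np
np.set_printoptions(precision=4,suppress=True)
for n in("scene","top"):
    im=ctrl.read_camera(n); cv2.imwrite(f"pics/{n}0.png",im[...,::-1])
    m=ctrl.camera_model(n); print(n,m)
s=ctrl.get_state(); print(s)
E
```

```text
pics
scene {'intrinsics': array([[365.022 ,   0.    , 323.1754],
       [  0.    , 365.022 , 201.9112],
       [  0.    ,   0.    ,   1.    ]]), 'distortion': array([-0.0102,  0.    ,  0.    ,  0.    ,  0.    ]), 'cam_to_world': array([[-0.1389, -0.766 ,  0.6277,  1.225 ],
       [ 0.9902, -0.1149,  0.079 ,  0.2048],
       [ 0.0116,  0.6325,  0.7745,  1.0124],
       [ 0.    ,  0.    ,  0.    ,  1.    ]])}
top {'intrinsics': array([[416.5746,   0.    , 315.5951],
       [  0.    , 416.5746, 200.7522],
       [  0.    ,   0.    ,   1.    ]]), 'distortion': array([-0.0767,  0.    ,  0.    ,  0.    ,  0.    ]), 'cam_to_world': array([[ 0.002 ,  0.9982, -0.0607,  0.4297],
       [-0.9999,  0.0013, -0.0119,  0.1157],
       [-0.0118,  0.0607,  0.9981,  1.1884],
       [ 0.    ,  0.    ,  0.    ,  1.    ]])}
{'time': 0.1, 'qpos': array([ 1.19  ,  0.2872,  1.5781, -0.    ,  1.2786, -0.15  ]), 'dq': array([ 0.0003, -0.0012, -0.0042,  0.0001, -0.0011,  0.0009]), 'joint_efforts': array([  0.0006, -40.7301, -29.3699,  -0.0001,   0.0035,   0.    ]), 'eef_pos': array([0.1542, 0.6566, 0.2487]), 'tcp_rot': array([ 0.1151,  0.9933, -0.0011, -0.0003]), 'contact_force': array([ 0.5667,  0.5722, -0.2785]), 'wrist_torque': array([-0.0106, -0.0111,  0.0118]), 'finger_force': 0.0, 'opening': 0.9966954046760554}
```

View pics/top0.png

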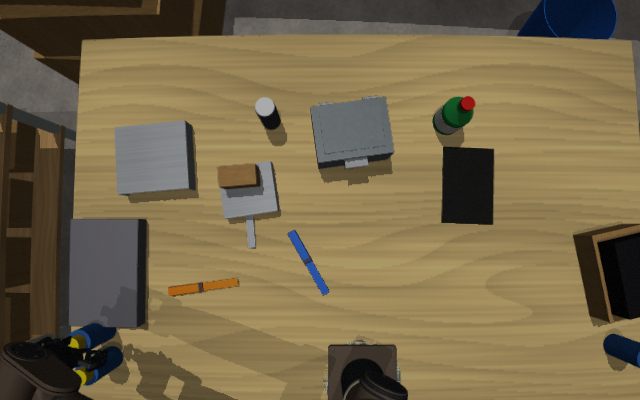

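View pics/scene0.png

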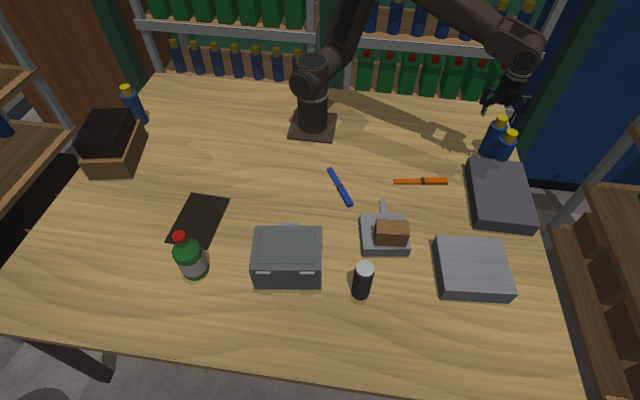

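```bash
cat > h.py <<'E'
import cv2,numpy as np
np.set_printoptions(precision=4,suppress=True)
from plant import ctrl
def ray(cam,uv):
    m=ctrl.camera_model(cam); uv=np.asarray(uv,float).reshape(-1,1,2)
    n=cv2.undistortPoints(uv,m["intrinsics"],m["distortion"]).reshape(-1,2)
    T=m["cam_to_world"]; d=np.c_[n[:,0],-n[:,1],-np.ones(len(n))]@T[:3,:3].T
    return T[:3,3],d
def cast(cam,uv,z):
    o,d=ray(cam,uv); return (o+d*((z-o[2])/d[:,2])[:,None])[:,:2]
def proj(cam,P):
    m=ctrl.camera_model(cam);T=np.linalg.inv(m["cam_to_world"]); P=np.asarray(P,float).reshape(-1,3)
    c=P@T[:3,:3].T+T[:3,3]; c=c*[1,-1,-1]
    return cv2.projectPoints(c,np.zeros(3),np.zeros(3),m["intrinsics"],m["distortion"])[0].reshape(-1,2)
def snap(cam,name):
    im=ctrl.read_camera(cam)[...,::-1].copy(); cv2.imwrite(f"pics/{name}.png",im); return im
E
python3 - <<'E'
import cv2
im=cv2.imread("pics/top0.png")[95:250,210:400]
cv2.imwrite("pics/crop0.png",cv2.resize(im,None,fx=3.8,fy=3.8,interpolation=cv2.INTER_CUBIC))
from h import *
g=cv2.imread("pics/top0.png")
# mat
m=(g.max(2)<40).astype(np.uint8); m[:, :430]=0; m[:,505:]=0; m[:140]=0; m[235:]=0
c=max(cv2.findContours(m,0,2)[0],key=cv2.contourArea); 
b=cv2.boxPoints(cv2.minAreaRect(c)); p=cast("top",b,.003); print(b,p,p.mean(0))
# low-saturation things: blade
hsv=cv2.cvtColor(g,cv2.COLOR_BGR2HSV); m=((hsv[...,1]<60)&(hsv[...,2]>100)).astype(np.uint8)
w=m[218:252,235:270]; print('\n'.join(''.join('#' if v else '.' for v in r) for r in w))
E
```

```text
[[441.8185 222.6222]
 [443.0034 146.7813]
 [493.2412 147.5663]
 [492.0562 223.4071]] [[ 0.4398 -0.2305]
 [ 0.6584 -0.2379]
 [ 0.6572 -0.3859]
 [ 0.4373 -0.3766]] [ 0.5482 -0.3077]
...................................
...................................
...........#######.................
...........#######.................
...........#######.................
...........########................
...........########................
...........########................
...........########................
...........########................
...........########................
...........########................
............#######................
............#######................
............#######................
............#######................
............#######................
............########...............
............########...............
............########...............
............########...............
............#########..............
............########...............
............########...............
.............#######...............
.............#######...............
.............#######...............
.............#######...............
.............########..............
.............######................
...................................
...................................
...................................
...................................
```

View pics/crop0.png

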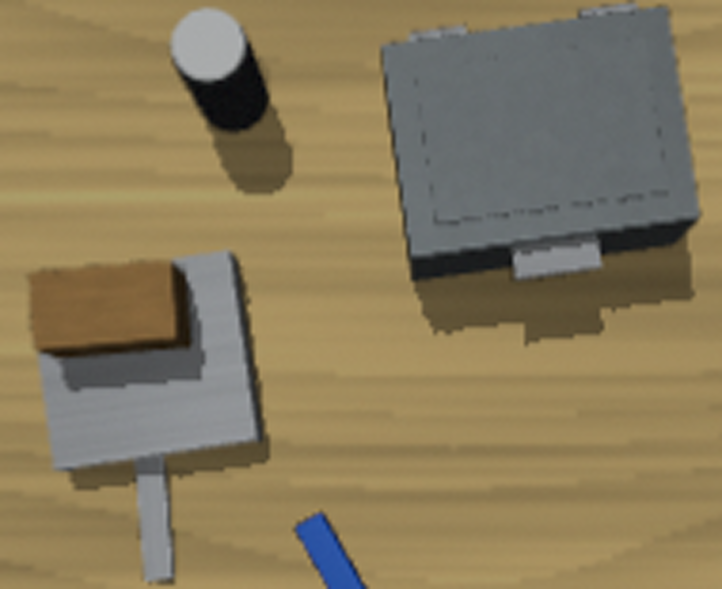

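Run:
```python
from h import *
f=lambda L:np.array(L)/3.8+[210-.4,95-.4]
lid=cast("top",f([(413,258),(697,218),(668,8),(382,47)]),.120)
print("lid",lid,"len",np.linalg.norm(np.diff(lid,axis=0),axis=1))
def yaw(v): return np.degrees(np.arctan2(v[1],v[0]))
print("case centre",lid.mean(0),"yaw from front",yaw(lid[0]-lid[1])-90, yaw(lid[2]-lid[1]))
s=cast("top",f([(516,278),(602,266)]),.103); print("sill outer",s,s.mean(0),yaw(s[0]-s[1])-90)
r=cast("top",f([(57,468),(262,438),(232,251)]),.046); print("rack",r,np.linalg.norm(np.diff(r,axis=0),axis=1),yaw(r[0]-r[1])-90)
b=cast("top",f([(146,581),(173,578),(137,460),(163,457)]),.011); print("blade",b,"tip",b[:2].mean(0),"root",b[2:].mean(0),yaw(b[:2].mean(0)-b[2:].mean(0)))
```

```text
lid [[ 0.5938  0.1216]
 [ 0.6216 -0.0721]
 [ 0.7683 -0.0541]
 [ 0.7405  0.1432]] len [0.1957 0.1478 0.1993]
case centre [0.6811 0.0347] yaw from front 8.17707767409938 6.97052427023904
sill outer [[ 0.5825  0.0506]
 [ 0.591  -0.0089]] [0.5868 0.0209] 8.085181734780562
rack [[0.4519 0.3802]
 [0.474  0.2311]
 [0.6104 0.2541]] [0.1508 0.1383] 8.428079258589165
blade [[0.3687 0.3204]
 [0.371  0.3003]
 [0.4587 0.3281]
 [0.461  0.3086]] tip [0.3699 0.3103] root [0.4598 0.3183] -174.91986534699842
```

```bash
cat >> h.py <<'E'
def go(x,y,z,yawdeg,s=None,note=""):
    """shift in tool axes + yaw to reach TCP x,y,z with tool-x at yawdeg; s=(pos,yaw) start; returns end"""
    if s is None:
        st=ctrl.get_state(); q=st["tcp_rot"]; from scipy.spatial.transform import Rotation as R
        M=R.from_quat(q).as_matrix(); s=(np.array(st["eef_pos"]),np.degrees(np.arctan2(M[1,0],M[0,0])))
        print("at",s[0],round(s[1],1),"t",st["time"],"F",st["contact_force"],"open",st["opening"])
    a=np.radians(s[1]); d=np.array([x,y,z])-s[0]
    ex=np.array([np.cos(a),np.sin(a)]); ey=np.array([np.sin(a),-np.cos(a)])
    dy=(yawdeg-s[1]+180)%360-180
    print(note,"x %.3f y %.3f z %.3f yaw %.3f"%(d[:2]@ex,d[:2]@ey,-d[2],-np.radians(dy)))
    return np.array([x,y,z]),yawdeg
E
python3 - <<'E'
from h import *
a=go(.4277,.3154,.12,185)
b=go(.4277,.3154,.022,185,a,"down")
c=go(.31,.313,.022,185,b,"pull")
d=go(.29,.355,.022,185,c,"side")
E
```

```text
at [0.1542 0.6566 0.2487] 166.8 t 0.1 F [ 0.5667  0.5722 -0.2785] open 0.9966954046760554
 x -0.344 y -0.270 z 0.129 yaw -0.318
down x 0.000 y 0.000 z 0.098 yaw -0.000
pull x 0.117 y 0.008 z -0.000 yaw -0.000
side x 0.016 y 0.044 z -0.000 yaw -0.000
```

Call:
move_arm:
  plan:
    - {"x":-0.344,"y":-0.27,"z":0.129,"yaw":-0.318,"fingers":0.3}
    - {"x":-0.344,"y":-0.27,"z":0.129,"yaw":-0.318,"fingers":0.3}
    - {"x":-0.344,"y":-0.27,"z":0.129,"yaw":-0.318,"fingers":0.3}
    - {"x":-0.344,"y":-0.27,"z":0.129,"yaw":-0.318,"fingers":0.3}
    - {"x":-0.344,"y":-0.27,"z":0.129,"yaw":-0.318,"fingers":0.3}
  force: 60

```text
time: 0.6
eef_pos: [0.3046, 0.4681, 0.1783]
tcp_rot: [-0.044, 0.999, -0.0, -0.0]
contact_force: [1.0, 0.5, 0.4]
opening: 0.699
finger_force: 0.0
```

```bash
python3 -c "
from h import *
go(.4277,.3154,.12,185)"
```

```text
at [0.3046 0.4681 0.1783] -175.0 t 0.6 F [0.9913 0.4741 0.363 ] open 0.6985990045360169
 x -0.109 y -0.163 z 0.058 yaw 0.000
```

Call:
move_arm:
  plan:
    - {"x":-0.109,"y":-0.163,"z":0.058,"yaw":0,"fingers":0.3}
    - {"x":-0.109,"y":-0.163,"z":0.058,"yaw":0,"fingers":0.3}
    - {"x":-0.109,"y":-0.163,"z":0.058,"yaw":0,"fingers":0.3}
    - {"x":-0.109,"y":-0.163,"z":0.058,"yaw":0,"fingers":0.3}
    - {"x":-0.109,"y":-0.163,"z":0.058,"yaw":0,"fingers":0.3}

```text
time: 1.1
eef_pos: [0.4283, 0.3128, 0.1191]
tcp_rot: [-0.041, 0.999, -0.001, -0.001]
contact_force: [-0.3, 0.4, 1.3]
opening: 0.702
finger_force: 0.0
```

```bash
python3 -c "
from h import *
a=go(.4277,.3154,.022,185)
im=snap('top','top1'); cv2.imwrite('pics/crop1.png',cv2.resize(im[170:330,180:340],None,fx=3.7,fy=3.7))"
```

```text
at [0.4283 0.3128 0.1191] -175.3 t 1.1 F [-0.3017  0.3524  1.2712] open 0.7021266632941726
 x 0.000 y 0.003 z 0.097 yaw -0.006
```

View pics/crop1.png

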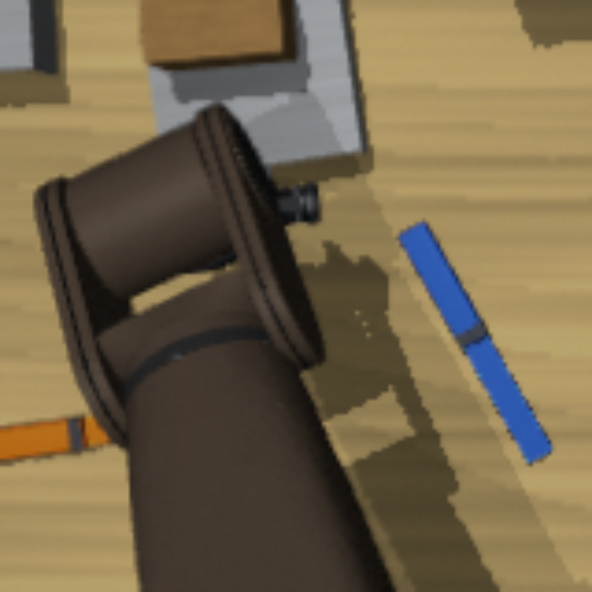

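Call:
move_arm:
  plan:
    - {"x":0,"y":0.003,"z":0.05,"yaw":0,"fingers":0.3}
    - {"x":0,"y":0.003,"z":0.08,"yaw":0,"fingers":0.3}
    - {"x":0,"y":0.003,"z":0.097,"yaw":0,"fingers":0.3}
    - {"x":0,"y":0.003,"z":0.097,"yaw":0,"fingers":0.8}
    - {"x":0,"y":0.003,"z":0.097,"yaw":0,"fingers":1}

```text
time: 1.65
eef_pos: [0.4263, 0.321, 0.0248]
tcp_rot: [-0.044, 0.999, 0.0, 0.0]
contact_force: [0.6, 0.5, 0.4]
opening: 0.371
finger_force: 0.0
```

Call:
move_arm:
  plan:
    - {"x":0,"y":0,"z":0,"yaw":0,"fingers":1}
    - {"x":0,"y":0,"z":0,"yaw":0,"fingers":1}
    - {"x":0,"y":0,"z":0,"yaw":0,"fingers":1}
    - {"x":0,"y":0,"z":0,"yaw":0,"fingers":1}

```text
time: 2.05
eef_pos: [0.4275, 0.3207, 0.0256]
tcp_rot: [-0.044, 0.999, 0.001, 0.001]
contact_force: [-0.8, 2.2, 2.6]
opening: 0.229
finger_force: 58.7
```

Call:
move_arm:
  plan:
    - {"x":0.025,"y":0.0,"z":0,"yaw":0,"fingers":1}
    - {"x":0.05,"y":0.002,"z":0,"yaw":0,"fingers":1}
    - {"x":0.075,"y":0.004,"z":0,"yaw":0,"fingers":1}
    - {"x":0.1,"y":0.006,"z":0,"yaw":0,"fingers":1}
    - {"x":0.12,"y":0.008,"z":0,"yaw":0,"fingers":1}

```text
time: 2.55
eef_pos: [0.3068, 0.3179, 0.0253]
tcp_rot: [-0.044, 0.999, 0.001, 0.002]
contact_force: [1.5, 0.1, 3.2]
opening: 0.224
finger_force: 58.9
```

Call:
move_arm:
  plan:
    - {"x":0.004,"y":0.02,"z":0,"yaw":0,"fingers":1}
    - {"x":0.01,"y":0.035,"z":0,"yaw":0,"fingers":1}
    - {"x":0.016,"y":0.044,"z":0,"yaw":0,"fingers":1}
    - {"x":0.016,"y":0.044,"z":0,"yaw":0,"fingers":1}

```text
time: 2.95
eef_pos: [0.2867, 0.3613, 0.025]
tcp_rot: [-0.044, 0.999, 0.001, 0.001]
contact_force: [-0.6, 2.2, 4.0]
opening: 0.222
finger_force: 59.1
```

Call:
move_arm:
  plan:
    - {"x":0,"y":0,"z":0.001,"yaw":0,"fingers":0.4}
    - {"x":0,"y":0,"z":0.001,"yaw":0,"fingers":0.3}
    - {"x":0,"y":0,"z":-0.001,"yaw":0,"fingers":0.3}
    - {"x":0,"y":0,"z":-0.05,"yaw":0,"fingers":0.3}
    - {"x":0,"y":0,"z":-0.1,"yaw":0,"fingers":0.3}

```text
time: 3.45
eef_pos: [0.2851, 0.3581, 0.1229]
tcp_rot: [-0.043, 0.999, -0.002, -0.003]
contact_force: [1.6, 0.7, 0.5]
opening: 0.698
finger_force: 0.0
```

```bash
python3 -c "
from h import *
im=snap('scene','sc2'); t=snap('top','t2')
a=im[110:270,300:460]; b=t[170:330,180:340]
cv2.imwrite('pics/crop2.png',cv2.resize(np.hstack([a,b]),None,fx=2.5,fy=2.5,interpolation=cv2.INTER_CUBIC))
go(.39,.36,.12,185)"
```

```text
at [0.2906 0.3627 0.1313] -175.0 t 3.55 F [0.6882 0.3654 0.6159] open 0.7013618553712867
 x -0.099 y -0.011 z 0.011 yaw -0.001
```

View pics/crop2.png

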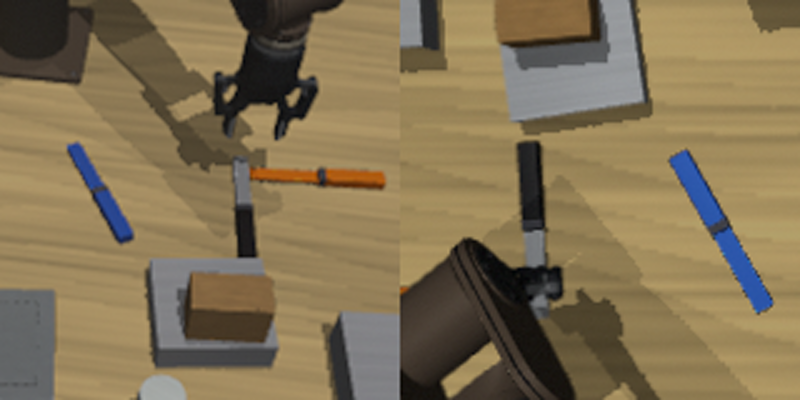

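```bash
python3 -c "
from h import *
t=cv2.imread('pics/t2.png'); m=(t.max(2)<48).astype(np.uint8)
m[:225]=0; m[264:]=0; m[:,:224]=0; m[:,242:]=0
c=max(cv2.findContours(m,0,1)[0],key=cv2.contourArea); r=cv2.minAreaRect(c); b=cv2.boxPoints(r); print(r,b)
p=cast('top',b,.018); print(p,p.mean(0)); e=np.linalg.norm(np.diff(np.r_[p,p[:1]],axis=0),axis=1); print(e)
i=int(np.argmax(e)); v=p[(i+1)%4]-p[i]; yaw=np.degrees(np.arctan2(v[1],v[0]))%180; print('yaw',yaw)
c=p.mean(0); a=go(c[0],c[1],.13,180+yaw); go(c[0],c[1],.022,180+yaw,a)"
```

```text
((232.17759704589844, 244.0189666748047), (34.35238265991211, 8.57341480255127), 86.633544921875) [[226.8897 227.1241]
 [235.4483 226.6207]
 [237.4655 260.9138]
 [228.9069 261.4172]]
[[0.426  0.3798]
 [0.4275 0.3555]
 [0.3313 0.3487]
 [0.3297 0.373 ]] [0.3786 0.3642]
[0.0244 0.0964 0.0243 0.0965]
yaw 4.060006297341077
at [0.2906 0.3627 0.1313] -175.0 t 3.55 F [0.6882 0.3654 0.6159] open 0.7013618553712867
 x -0.088 y -0.006 z 0.001 yaw 0.016
 x 0.000 y 0.000 z 0.108 yaw -0.000
```

Call:
move_arm:
  plan:
    - {"x":-0.045,"y":-0.003,"z":0.0,"yaw":0.016,"fingers":0.3}
    - {"x":-0.088,"y":-0.006,"z":0.02,"yaw":0.016,"fingers":0.3}
    - {"x":-0.088,"y":-0.006,"z":0.065,"yaw":0.016,"fingers":0.3}
    - {"x":-0.088,"y":-0.006,"z":0.1,"yaw":0.016,"fingers":0.3}
    - {"x":-0.088,"y":-0.006,"z":0.11,"yaw":0.016,"fingers":0.4}

```text
time: 4.05
eef_pos: [0.3746, 0.3607, 0.0151]
tcp_rot: [-0.035, 0.999, -0.002, -0.004]
contact_force: [-21.6, -16.4, 69.9]
opening: 0.607
finger_force: 34.2
```

Call:
move_arm:
  plan:
    - {"x":0,"y":0,"z":0.003,"yaw":0,"fingers":0.5}
    - {"x":0,"y":0,"z":0.003,"yaw":0,"fingers":0.5}

```text
time: 4.25
eef_pos: [0.3767, 0.3633, 0.0167]
tcp_rot: [-0.035, 0.999, 0.001, 0.0]
contact_force: [-8.3, -3.5, 29.9]
opening: 0.501
finger_force: 15.3
```

Call:
move_arm:
  plan:
    - {"x":0,"y":0,"z":-0.007,"yaw":0,"fingers":0.5}
    - {"x":0,"y":0,"z":-0.007,"yaw":0,"fingers":0.5}

```text
time: 4.45
eef_pos: [0.3753, 0.3618, 0.0193]
tcp_rot: [-0.036, 0.999, 0.0, 0.001]
contact_force: [-0.2, 0.2, -0.3]
opening: 0.501
finger_force: 0.0
```

```bash
python3 -c "
from h import *
go(.379,.364,.0205,184)"
```

```text
at [0.3753 0.3618 0.0193] -175.9 t 4.45 F [-0.1718  0.193  -0.3089] open 0.5012354001764276
 x -0.004 y 0.002 z -0.001 yaw 0.001
```

Call:
move_arm:
  plan:
    - {"x":0,"y":0.002,"z":-0.002,"yaw":0,"fingers":0.7}
    - {"x":0,"y":0.002,"z":-0.002,"yaw":0,"fingers":1}
    - {"x":0,"y":0.002,"z":-0.002,"yaw":0,"fingers":1}
    - {"x":0,"y":0.002,"z":-0.002,"yaw":0,"fingers":1}
    - {"x":0,"y":0.002,"z":-0.002,"yaw":0,"fingers":1}
  force: 100

```text
time: 4.95
eef_pos: [0.3744, 0.3636, 0.0204]
tcp_rot: [-0.036, 0.999, -0.0, -0.001]
contact_force: [-1.0, -0.1, 6.0]
opening: 0.251
finger_force: 99.0
```

Call:
move_arm:
  plan:
    - {"x":0,"y":0,"z":-0.04,"yaw":0,"fingers":1}
    - {"x":0,"y":0,"z":-0.08,"yaw":0,"fingers":1}
    - {"x":0,"y":0,"z":-0.12,"yaw":0,"fingers":1}
    - {"x":0,"y":0,"z":-0.16,"yaw":0,"fingers":1}
    - {"x":0,"y":0,"z":-0.18,"yaw":0,"fingers":1}

```text
time: 5.45
eef_pos: [0.3755, 0.3641, 0.2032]
tcp_rot: [-0.036, 0.999, 0.001, 0.002]
contact_force: [0.7, -0.6, -1.9]
opening: 0.251
finger_force: 98.5
```

```bash
python3 -c "
from h import *
# target: axis line through case centre/sill, yaw 7.9
ya=np.radians(7.9); u=np.array([np.cos(ya),np.sin(ya)])
sill=np.array([.5868,.0209]); p=sill-u*.185; print(p)
go(p[0],p[1],.2,7.9)"
```

```text
[ 0.4036 -0.0045]
at [0.3755 0.3641 0.2032] -175.9 t 5.45 F [ 0.692  -0.6255 -1.8666] open 0.25070808445757437
 x -0.002 y -0.370 z 0.003 yaw 3.075
```

```bash
python3 -c "
from h import *
ya=np.radians(7.9); u=np.array([np.cos(ya),np.sin(ya)])
sill=np.array([.5868,.0209]); p=sill-u*.138; print(p)
s=go(.395,.26,.2,141)
s=go(.42,.14,.2,98,s)
s=go(.445,.02,.2,55,s)
s=go(p[0],p[1],.2,12,s)"
```

```text
[0.4501 0.0019]
at [0.3755 0.3641 0.2032] -175.9 t 5.45 F [ 0.692  -0.6255 -1.8666] open 0.25070808445757437
 x -0.012 y -0.105 z 0.003 yaw 0.752
 x -0.095 y -0.078 z -0.000 yaw 0.750
 x -0.122 y 0.008 z -0.000 yaw 0.750
 x -0.012 y 0.015 z -0.000 yaw 0.750
```

Call:
move_arm:
  plan:
    - {"x":-0.002,"y":-0.021,"z":0,"yaw":0.15,"fingers":1}
    - {"x":-0.005,"y":-0.042,"z":0,"yaw":0.3,"fingers":1}
    - {"x":-0.007,"y":-0.063,"z":0,"yaw":0.45,"fingers":1}
    - {"x":-0.01,"y":-0.084,"z":0,"yaw":0.6,"fingers":1}
    - {"x":-0.012,"y":-0.105,"z":0,"yaw":0.745,"fingers":1}

```text
time: 5.95
eef_pos: [0.3934, 0.2586, 0.1987]
tcp_rot: [0.333, 0.943, -0.001, -0.001]
contact_force: [1.0, -0.1, -1.1]
opening: 0.252
finger_force: 98.5
```

Call:
move_arm:
  plan:
    - {"x":-0.019,"y":-0.016,"z":0,"yaw":0.15,"fingers":1}
    - {"x":-0.038,"y":-0.031,"z":0,"yaw":0.3,"fingers":1}
    - {"x":-0.057,"y":-0.047,"z":0,"yaw":0.45,"fingers":1}
    - {"x":-0.076,"y":-0.062,"z":0,"yaw":0.6,"fingers":1}
    - {"x":-0.095,"y":-0.078,"z":0,"yaw":0.745,"fingers":1}

```text
time: 6.45
eef_pos: [0.4189, 0.1384, 0.1988]
tcp_rot: [0.654, 0.757, -0.001, -0.001]
contact_force: [0.7, -0.3, -1.3]
opening: 0.247
finger_force: 98.5
```

Call:
move_arm:
  plan:
    - {"x":-0.024,"y":0.002,"z":0,"yaw":0.15,"fingers":1}
    - {"x":-0.049,"y":0.003,"z":0,"yaw":0.3,"fingers":1}
    - {"x":-0.073,"y":0.005,"z":0,"yaw":0.45,"fingers":1}
    - {"x":-0.098,"y":0.006,"z":0,"yaw":0.6,"fingers":1}
    - {"x":-0.122,"y":0.008,"z":0,"yaw":0.745,"fingers":1}

```text
time: 6.95
eef_pos: [0.4452, 0.0192, 0.1988]
tcp_rot: [0.884, 0.467, -0.001, -0.001]
contact_force: [0.6, -0.2, -1.0]
opening: 0.255
finger_force: 98.5
```

Call:
move_arm:
  plan:
    - {"x":-0.003,"y":0.003,"z":0,"yaw":0.15,"fingers":1}
    - {"x":-0.006,"y":0.006,"z":0,"yaw":0.3,"fingers":1}
    - {"x":-0.008,"y":0.01,"z":0,"yaw":0.45,"fingers":1}
    - {"x":-0.01,"y":0.013,"z":0,"yaw":0.6,"fingers":1}
    - {"x":-0.012,"y":0.015,"z":0,"yaw":0.745,"fingers":1}

```text
time: 7.45
eef_pos: [0.451, 0.0017, 0.1987]
tcp_rot: [0.994, 0.113, -0.001, -0.0]
contact_force: [-0.2, 0.8, -1.9]
opening: 0.256
finger_force: 98.5
```

```bash
python3 -c "
from h import *
go(.4501,.0019,.2,7.9)
a=snap('scene','sc3')[190:310,230:350]; b=snap('top','t3')[90:300,255:440]
cv2.imwrite('pics/crop3.png',np.hstack([cv2.resize(a,(400,400),interpolation=2),cv2.resize(b,(370,420),interpolation=2)[:400]]))
"
```

```text
at [0.451  0.0017 0.1987] 13.0 t 7.45 F [-0.2215  0.8313 -1.8927] open 0.2555407690167744
 x -0.001 y -0.000 z -0.001 yaw 0.089
```

View pics/crop3.png

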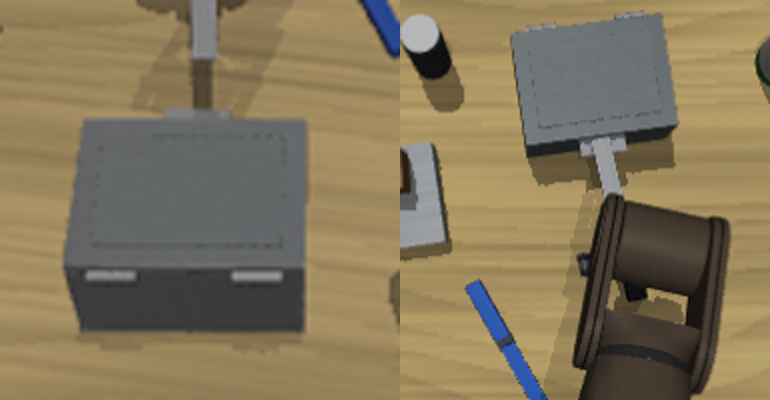

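Call:
move_arm:
  plan:
    - {"x":0,"y":0,"z":0.02,"yaw":0.089,"fingers":1}
    - {"x":0,"y":0,"z":0.05,"yaw":0.089,"fingers":1}
    - {"x":0,"y":0,"z":0.065,"yaw":0.089,"fingers":1}
    - {"x":0,"y":0,"z":0.07,"yaw":0.089,"fingers":1}

```text
time: 7.95
eef_pos: [0.4497, 0.0023, 0.1274]
tcp_rot: [0.997, 0.073, -0.003, -0.001]
contact_force: [0.8, 0.6, -2.8]
opening: 0.254
finger_force: 98.5
```

```bash
python3 -c "
from h import *
go(.4501,.0019,.1164,7.9)
a=snap('scene','sc4'); b=snap('top','t4')
a=a[210:250,265:315];b=b[140:180,330:380]
cv2.imwrite('pics/crop4.png',np.hstack([cv2.resize(a,None,fx=8,fy=8,interpolation=2),cv2.resize(b,None,fx=8,fy=8,interpolation=2)]))
T=np.array([.451,.0017,.129]);u=np.array([.9905,.137,0])
print(proj('scene',[T+u*.146+[0,0,-.0114],[.5868,.0209,.103]]),proj('top',[T+u*.146+[0,0,-.0114],[.5868,.0209,.103]]))
"
```

```text
at [0.4497 0.0023 0.1274] 8.4 t 7.95 F [ 0.7993  0.5541 -2.7807] open 0.253812349625554
 x 0.000 y 0.001 z 0.011 yaw 0.009
[[288.6724 222.7089]
 [289.2783 223.1747]] [[356.8613 161.9773]
 [356.7013 166.1606]]
```

View pics/crop4.png

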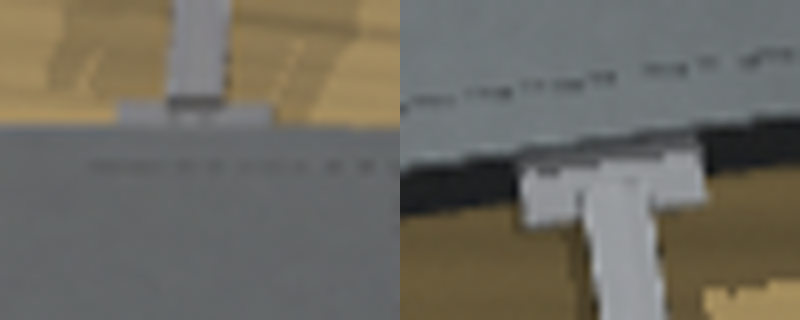

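Call:
move_arm:
  plan:
    - {"x":0,"y":0,"z":0.005,"yaw":0.009,"fingers":1}
    - {"x":0,"y":0,"z":0.009,"yaw":0.009,"fingers":1}
    - {"x":0,"y":0,"z":0.011,"yaw":0.009,"fingers":1}
    - {"x":0,"y":0,"z":0.011,"yaw":0.009,"fingers":1}

```text
time: 8.45
eef_pos: [0.4518, 0.0018, 0.1193]
tcp_rot: [0.998, 0.067, -0.0, 0.0]
contact_force: [-0.8, 0.1, -1.1]
opening: 0.258
finger_force: 98.5
```

Call:
move_arm:
  plan:
    - {"x":0,"y":0,"z":0.001,"yaw":0,"fingers":1}
    - {"x":0,"y":0,"z":0.001,"yaw":0,"fingers":1}

```text
time: 8.65
eef_pos: [0.4518, 0.0018, 0.1184]
tcp_rot: [0.998, 0.067, 0.0, 0.0]
contact_force: [0.3, -1.0, -2.0]
opening: 0.25
finger_force: 98.5
```

Call:
move_arm:
  plan:
    - {"x":0,"y":0,"z":0.001,"yaw":0,"fingers":1}
    - {"x":0,"y":0,"z":0.001,"yaw":0,"fingers":1}

```text
time: 8.85
eef_pos: [0.4517, 0.0018, 0.1173]
tcp_rot: [0.998, 0.067, -0.0, 0.0]
contact_force: [-0.4, 0.1, -1.5]
opening: 0.257
finger_force: 98.5
```

Call:
move_arm:
  plan:
    - {"x":0,"y":0,"z":0.001,"yaw":0,"fingers":1}
    - {"x":0,"y":0,"z":0.001,"yaw":0,"fingers":1}

```text
time: 9.05
eef_pos: [0.4518, 0.0018, 0.1163]
tcp_rot: [0.998, 0.067, 0.0, 0.0]
contact_force: [0.0, -0.9, -1.0]
opening: 0.248
finger_force: 98.5
```

Call:
move_arm:
  plan:
    - {"x":0,"y":0,"z":0.001,"yaw":0,"fingers":1}
    - {"x":0,"y":0,"z":0.001,"yaw":0,"fingers":1}

```text
time: 9.25
eef_pos: [0.452, 0.0017, 0.1155]
tcp_rot: [0.998, 0.067, 0.0, 0.0]
contact_force: [-0.7, -0.7, 1.0]
opening: 0.253
finger_force: 98.7
```

Call:
move_arm:
  plan:
    - {"x":0.005,"y":0,"z":0,"yaw":0,"fingers":1}
    - {"x":0.01,"y":0,"z":0,"yaw":0,"fingers":1}
    - {"x":0.013,"y":0,"z":0,"yaw":0,"fingers":1}
    - {"x":0.016,"y":0,"z":0,"yaw":0,"fingers":1}
    - {"x":0.018,"y":0,"z":0,"yaw":0,"fingers":1}

```text
time: 9.75
eef_pos: [0.47, 0.0042, 0.1154]
tcp_rot: [0.998, 0.067, 0.0, 0.0]
contact_force: [-0.5, -0.2, 1.1]
opening: 0.254
finger_force: 98.7
```

Call:
move_arm:
  plan:
    - {"x":0.003,"y":0,"z":0,"yaw":0,"fingers":1}
    - {"x":0.006,"y":0,"z":0,"yaw":0,"fingers":1}
    - {"x":0.01,"y":0,"z":0,"yaw":0,"fingers":1}
    - {"x":0.01,"y":0,"z":0,"yaw":0,"fingers":1}

```text
time: 10.15
eef_pos: [0.4804, 0.0056, 0.1156]
tcp_rot: [0.998, 0.067, 0.001, 0.0]
contact_force: [0.8, 0.3, 0.5]
opening: 0.255
finger_force: 98.7
```

Call:
move_arm:
  plan:
    - {"x":0,"y":0,"z":0.003,"yaw":0,"fingers":1}
    - {"x":0,"y":0,"z":0.006,"yaw":0,"fingers":1}
    - {"x":0,"y":0,"z":0.009,"yaw":0,"fingers":1}
    - {"x":0,"y":0,"z":0.012,"yaw":0,"fingers":1}
    - {"x":0.001,"y":0,"z":0.014,"yaw":0,"fingers":1}
  force: 50

```text
time: 10.65
eef_pos: [0.4805, 0.0057, 0.1024]
tcp_rot: [0.998, 0.068, -0.0, 0.0]
contact_force: [-4.0, 3.0, 7.8]
opening: 0.25
finger_force: 100.0
```

Call:
move_arm:
  plan:
    - {"x":0,"y":0,"z":0.003,"yaw":0,"fingers":1}
    - {"x":0,"y":0,"z":0.006,"yaw":0,"fingers":1}
    - {"x":0.001,"y":0,"z":0.009,"yaw":0,"fingers":1}
    - {"x":0.001,"y":0,"z":0.01,"yaw":0,"fingers":1}

```text
time: 11.05
eef_pos: [0.4814, 0.0056, 0.0917]
tcp_rot: [0.998, 0.067, -0.0, 0.0]
contact_force: [-6.0, -1.8, 8.1]
opening: 0.25
finger_force: 99.9
```

Call:
move_arm:
  plan:
    - {"x":0.001,"y":0,"z":0.003,"yaw":0,"fingers":1}
    - {"x":0.001,"y":0,"z":0.006,"yaw":0,"fingers":1}
    - {"x":0.002,"y":0,"z":0.009,"yaw":0,"fingers":1}
    - {"x":0.002,"y":0,"z":0.012,"yaw":0,"fingers":1}
    - {"x":0.003,"y":0,"z":0.015,"yaw":0,"fingers":1}

```text
time: 11.55
eef_pos: [0.4854, 0.0063, 0.0771]
tcp_rot: [0.998, 0.068, 0.001, 0.0]
contact_force: [-2.9, 0.8, 5.5]
opening: 0.254
finger_force: 99.3
```

```bash
python3 -c "
from h import *
go(.4501,.0019,.1164,7.9)
a=snap('scene','sc5')[195:295,240:340]; b=snap('top','t5')[90:190,300:400]
cv2.imwrite('pics/crop5.png',np.hstack([cv2.resize(a,None,fx=4,fy=4,interpolation=2),cv2.resize(b,None,fx=4,fy=4,interpolation=2)]))
"
```

```text
at [0.4854 0.0063 0.0771] 7.8 t 11.55 F [-2.9198  0.7737  5.4894] open 0.25394186297602467
 x -0.036 y -0.000 z -0.039 yaw -0.002
```

View pics/crop5.png

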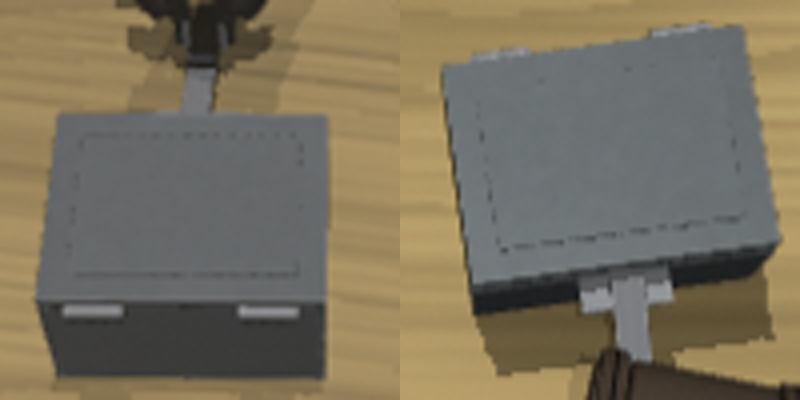

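```bash
cat >> h.py <<'E'
CY=np.radians(7.9); U=np.array([np.cos(CY),np.sin(CY),0]); V=np.array([-np.sin(CY),np.cos(CY),0])
SILL=np.array([.5868,.0209,.103]); CASE=np.array([.5868,.0209,0])+.097*U
def lidpt(a,r,y,h):  # r from hinge along lid, h above underside
    return CASE+U*.075+[0,0,.110]+y*V-U*(r*np.cos(a)-0*h)+np.array([0,0,r*np.sin(a)])+h*(np.cos(a)*np.array([0,0,1])+np.sin(a)*U)
E
python3 -c "
from h import *
for a in (0,.03,.06,.09,.12,.15):
    P=[lidpt(a,.15,s,.01) for s in(.1,-.1)]
    print(a,proj('scene',P[::-1]).ravel(),proj('top',P).ravel())
print('meas scene right->left order', 254.25,223.2,322,223.75,'top',318,161.75,394.5,150)
t=cv2.imread('pics/t0.png') if 0 else None
"
```

```text
0 [255.0489 225.5286 321.9058 226.0715] [317.7675 162.0926 394.1934 151.704 ]
0.03 [254.8336 224.7511 321.9188 225.2967] [317.7366 161.6851 394.478  151.2552]
0.06 [254.612  224.0076 321.9317 224.556 ] [317.6984 161.2234 394.7561 150.7522]
0.09 [254.3842 223.2991 321.9444 223.8503] [317.6528 160.7073 395.0274 150.195 ]
0.12 [254.1502 222.6264 321.957  223.1804] [317.5997 160.1367 395.2916 149.5833]
0.15 [253.9101 221.9904 321.9695 222.5472] [317.5391 159.5115 395.5483 148.9172]
meas scene right->left order 254.25 223.2 322 223.75 top 318 161.75 394.5 150
```

Call:
move_arm:
  plan:
    - {"x":0.001,"y":0,"z":0.003,"yaw":0,"fingers":1}
    - {"x":0.002,"y":0,"z":0.006,"yaw":0,"fingers":1}
    - {"x":0.003,"y":0,"z":0.009,"yaw":0,"fingers":1}
    - {"x":0.004,"y":0,"z":0.012,"yaw":0,"fingers":1}
    - {"x":0.005,"y":0,"z":0.015,"yaw":0,"fingers":1}

```text
time: 12.15
eef_pos: [0.4905, 0.0065, 0.0623]
tcp_rot: [0.998, 0.067, 0.001, 0.0]
contact_force: [-5.5, -0.8, 5.2]
opening: 0.253
finger_force: 98.2
```

Call:
move_arm:
  plan:
    - {"x":0,"y":0,"z":0.001,"yaw":0,"fingers":1}
    - {"x":0,"y":0,"z":0.001,"yaw":0,"fingers":1}
    - {"x":0,"y":0,"z":0.001,"yaw":0,"fingers":1}
  force: 120

```text
time: 12.45
eef_pos: [0.4904, 0.0067, 0.0613]
tcp_rot: [0.998, 0.067, 0.001, 0.0]
contact_force: [-0.9, -0.1, 5.8]
opening: 0.244
finger_force: 119.6
```

```bash
cat >> h.py <<'E'
def edge_rows(im):  # first lid-grey row in scene columns left/right of blade
    out=[]
    for c in (262,268,274,308,314,318):
        col=im[150:240,c].astype(int); s=col.max(1)-col.min(1)
        g=(s<22)&(col.max(1)>70); k=[i for i in range(85) if g[i:i+5].all()]
        out.append(150+k[0] if k else -1)
    return out
E
python3 -c "
from h import *
print(edge_rows(cv2.imread('pics/sc3.png')),edge_rows(cv2.imread('pics/sc5.png')),edge_rows(snap('scene','sc6')))
"
```

```text
[226, 226, 226, 226, 226, 226] [223, 223, 223, 224, 224, 224] [222, 222, 222, 223, 223, 223]
```

Call:
move_arm:
  plan:
    - {"x":0.003,"y":0,"z":-0.006,"yaw":0,"fingers":1}
    - {"x":0.006,"y":0,"z":-0.012,"yaw":0,"fingers":1}
    - {"x":0.01,"y":0,"z":-0.019,"yaw":0,"fingers":1}
    - {"x":0.013,"y":0,"z":-0.025,"yaw":0,"fingers":1}
    - {"x":0.017,"y":0,"z":-0.032,"yaw":0,"fingers":1}

```text
time: 13.0
eef_pos: [0.5054, 0.0094, 0.0919]
tcp_rot: [0.998, 0.068, -0.001, -0.0]
contact_force: [-3.3, 0.0, -5.4]
opening: 0.246
finger_force: 118.3
```

```bash
python3 -c "
from h import *
print(edge_rows(snap('scene','sc7')))
for a in(.1,.2,.3,.4,.5,.6): print(a,proj('scene',[lidpt(a,.15,s,.01) for s in(-.1,.1)]).ravel())
"
```

```text
[219, 219, 219, 219, 219, 219]
0.1 [254.3068 223.0708 321.9486 223.623 ]
0.2 [253.497  221.0144 321.9899 221.5759]
0.3 [252.6233 219.3918 322.0291 219.9627]
0.4 [251.6909 218.2345 322.066  218.8148]
0.5 [250.7056 217.5726 322.1    218.1622]
0.6 [249.6745 217.4343 322.1308 218.0329]
```

Call:
move_arm:
  plan:
    - {"x":0.008,"y":0,"z":-0.011,"yaw":0,"fingers":1}
    - {"x":0.016,"y":0,"z":-0.021,"yaw":0,"fingers":1}
    - {"x":0.024,"y":0,"z":-0.03,"yaw":0,"fingers":1}
    - {"x":0.034,"y":0,"z":-0.038,"yaw":0,"fingers":1}
    - {"x":0.044,"y":0,"z":-0.045,"yaw":0,"fingers":1}

```text
time: 13.55
eef_pos: [0.5516, 0.0151, 0.139]
tcp_rot: [0.998, 0.067, 0.001, 0.0]
contact_force: [-4.2, -1.2, -2.4]
opening: 0.248
finger_force: 118.9
```

```bash
python3 -c "
from h import *
go(.55,0.0,.1,7.9)
a=snap('scene','sc8')[170:290,230:350]; b=snap('top','t8')[80:200,290:410]
cv2.imwrite('pics/crop8.png',np.hstack([cv2.resize(a,None,fx=3.3,fy=3.3,interpolation=2),cv2.resize(b,None,fx=3.3,fy=3.3,interpolation=2)]))
for a in(.4,.6,.8,1.): print(a,proj('top',[lidpt(a,.15,s,h) for h in(.0,.01) for s in(-.1,.1)]).ravel())
"
```

```text
at [0.5516 0.0151 0.139 ] 7.7 t 13.55 F [-4.2136 -1.2    -2.4165] open 0.24841000948937342
 x -0.004 y 0.015 z 0.039 yaw -0.003
0.4 [396.9061 143.5551 316.988  154.3907 397.3489 141.2674 316.7406 152.1888]
0.6 [397.9859 135.6113 316.0881 146.6881 398.2631 132.5738 315.7317 143.7255]
0.8 [398.5311 125.5756 314.8776 136.8542 398.6153 121.8997 314.4239 133.2375]
1.0 [398.4739 113.8604 313.4023 125.2875 398.3485 109.7168 312.871  121.1831]
```

View pics/crop8.png

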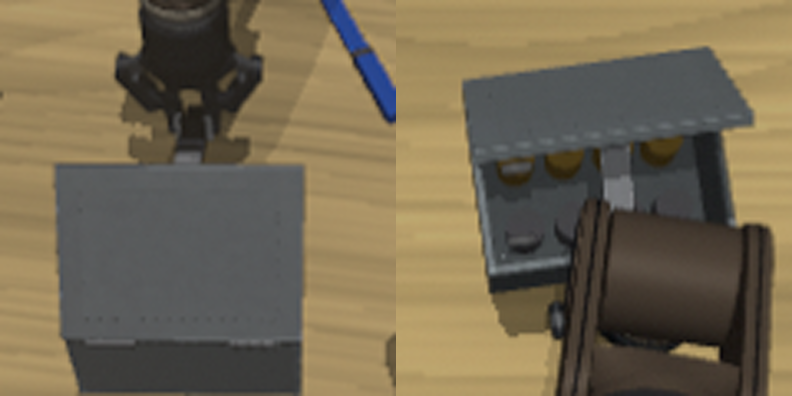

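Call:
move_arm:
  plan:
    - {"x":0.012,"y":0,"z":-0.01,"yaw":0,"fingers":1}
    - {"x":0.024,"y":0,"z":-0.018,"yaw":0,"fingers":1}
    - {"x":0.037,"y":0,"z":-0.024,"yaw":0,"fingers":1}
    - {"x":0.048,"y":0,"z":-0.028,"yaw":0,"fingers":1}
    - {"x":0.06,"y":0,"z":-0.03,"yaw":0,"fingers":1}

```text
time: 14.15
eef_pos: [0.6098, 0.0232, 0.1673]
tcp_rot: [0.998, 0.067, -0.0, -0.0]
contact_force: [-3.7, -0.8, -2.6]
opening: 0.244
finger_force: 118.7
```

Call:
move_arm:
  plan:
    - {"x":0.008,"y":0,"z":0,"yaw":0,"fingers":1}
    - {"x":0.016,"y":0,"z":0,"yaw":0,"fingers":1}
    - {"x":0.024,"y":0,"z":0,"yaw":0,"fingers":1}
    - {"x":0.024,"y":0,"z":0,"yaw":0,"fingers":1}

```text
time: 14.55
eef_pos: [0.6345, 0.0264, 0.1676]
tcp_rot: [0.998, 0.067, 0.001, 0.0]
contact_force: [-0.5, -0.1, -1.4]
opening: 0.246
finger_force: 118.4
```

```bash
python3 -c "
from h import *
go(.55,0.0,.1,7.9)
a=snap('scene','sc9')[150:290,230:370]; b=snap('top','t9')[60:200,290:430]
cv2.imwrite('pics/crop9.png',np.hstack([cv2.resize(a,None,fx=2.8,fy=2.8,interpolation=2),cv2.resize(b,None,fx=2.8,fy=2.8,interpolation=2)]))
for a in(1.4,1.5,1.6,1.7,1.75): print(a,proj('top',[lidpt(a,.15,s,h) for h in(.0,.01) for s in(-.1,.1)]).ravel(),proj('scene',[lidpt(a,.15,s,.01) for s in(-.1,.1)]).ravel())
"
```

```text
at [0.6345 0.0264 0.1676] 7.7 t 14.55 F [-0.5165 -0.1059 -1.4416] open 0.2455358023028683
 x -0.087 y 0.015 z 0.068 yaw -0.003
1.4 [396.477   87.8403 309.9574  99.3657 395.9437  83.4563 309.3594  94.9743] [241.0036 237.0195 322.2082 237.6661]
1.5 [395.6115  81.3311 309.0629  92.8369 394.9907  77.0473 308.4697  88.5341] [240.0652 241.9789 322.1918 242.6268]
1.6 [394.6207  75.0128 308.1812  86.4818 393.922   70.8916 307.6014  82.3305] [239.2091 247.3887 322.169  248.0363]
1.7 [393.5199  68.9769 307.3252  80.3928 392.7544  65.0769 306.7673  76.4524] [238.4504 253.1853 322.1402 253.8313]
1.75 [392.9336  66.0917 306.9107  77.4754 392.1392  62.3227 306.3667  73.661 ] [238.1119 256.2058 322.1235 256.8504]
```

View pics/crop9.png

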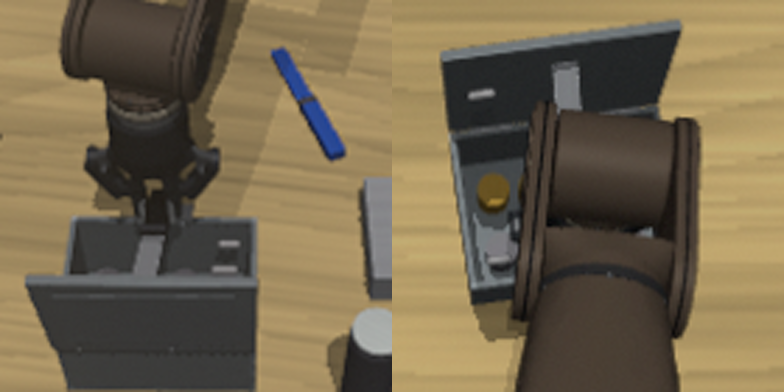

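Call:
move_arm:
  plan:
    - {"x":0.006,"y":0,"z":0,"yaw":0,"fingers":1}
    - {"x":0.012,"y":0,"z":0,"yaw":0,"fingers":1}
    - {"x":0.016,"y":0,"z":0,"yaw":0,"fingers":1}
    - {"x":0.016,"y":0,"z":0,"yaw":0,"fingers":1}

```text
time: 15.05
eef_pos: [0.6494, 0.0286, 0.1672]
tcp_rot: [0.998, 0.067, 0.0, 0.0]
contact_force: [-2.0, -0.7, -0.2]
opening: 0.243
finger_force: 119.0
```

```bash
python3 -c "
from h import *
def fe(im,c): # scene: bright top strip row of lid edge
    return [int(v) for v in im[236:266,c].max(1)]
a=cv2.imread('pics/sc9.png'); b=snap('scene','sc10')
for c in(250,310): print(fe(a,c)); print(fe(b,c))
"
```

```text
[149, 144, 146, 150, 155, 160, 164, 162, 159, 158, 157, 163, 134, 114, 114, 95, 65, 55, 56, 71, 65, 57, 56, 57, 57, 57, 57, 57, 57, 57]
[150, 144, 146, 150, 155, 161, 164, 162, 159, 158, 158, 160, 164, 164, 174, 161, 123, 114, 117, 94, 62, 52, 67, 63, 55, 54, 55, 55, 56, 56]
[135, 128, 75, 53, 50, 48, 47, 45, 66, 126, 131, 92, 87, 108, 115, 117, 84, 51, 54, 70, 66, 56, 56, 55, 56, 56, 55, 55, 55, 55]
[135, 128, 75, 53, 50, 48, 47, 47, 55, 57, 74, 98, 142, 130, 84, 87, 104, 114, 117, 123, 87, 49, 51, 70, 63, 52, 54, 53, 52, 52]
```

Call:
move_arm:
  plan:
    - {"x":-0.02,"y":0,"z":-0.005,"yaw":0,"fingers":1}
    - {"x":-0.05,"y":0,"z":-0.03,"yaw":0,"fingers":1}
    - {"x":-0.09,"y":0,"z":-0.05,"yaw":0,"fingers":1}
    - {"x":-0.13,"y":0,"z":-0.06,"yaw":0,"fingers":1}
    - {"x":-0.16,"y":0,"z":-0.06,"yaw":0,"fingers":1}

```text
time: 15.6
eef_pos: [0.4902, 0.0067, 0.2299]
tcp_rot: [0.998, 0.067, 0.003, 0.001]
contact_force: [-0.1, -0.1, 0.1]
opening: 0.246
finger_force: 118.9
```

```bash
python3 -c "
from h import *
im=cv2.imread('pics/t0.png') if 0 else cv2.imread('pics/top0.png')
h=cv2.cvtColor(im,cv2.COLOR_BGR2HSV); m=((h[...,0]>45)&(h[...,0]<85)&(h[...,1]>80)).astype(np.uint8); ys,xs=np.nonzero(m[80:160,420:490]); print('oil px',xs.min()+420,xs.max()+420,ys.min()+80,ys.max()+80)
print('oil base guess',cast('top',[(443,127)],.03))
a=go(.482,-.308,.2,0); go(.482,-.308,.045,0,a)
"
```

```text
oil px 433 472 97 134
oil base guess [[ 0.71   -0.2312]]
at [0.4902 0.0067 0.2299] 7.7 t 15.6 F [-0.1402 -0.1428  0.0843] open 0.24602174594644743
 x -0.050 y 0.311 z 0.030 yaw 0.135
 x 0.000 y 0.000 z 0.155 yaw -0.000
```

Call:
move_arm:
  plan:
    - {"x":-0.02,"y":0.045,"z":0,"yaw":0.03,"fingers":1}
    - {"x":-0.035,"y":0.09,"z":0,"yaw":0.06,"fingers":1}
    - {"x":-0.05,"y":0.135,"z":0,"yaw":0.1,"fingers":1}
    - {"x":-0.05,"y":0.18,"z":0,"yaw":0.135,"fingers":1}
    - {"x":-0.05,"y":0.22,"z":0,"yaw":0.135,"fingers":1}

```text
time: 16.1
eef_pos: [0.4706, -0.2202, 0.2284]
tcp_rot: [1.0, -0.001, 0.002, 0.001]
contact_force: [0.1, -0.2, -1.5]
opening: 0.248
finger_force: 118.7
```

```bash
python3 -c "
from h import *
a=go(.482,-.308,.085,0)
"
```

```text
at [ 0.4706 -0.2202  0.2284] -0.1 t 16.1 F [ 0.0858 -0.2315 -1.4533] open 0.24773342652306093
 x 0.012 y 0.088 z 0.143 yaw -0.002
```

Call:
move_arm:
  plan:
    - {"x":0.006,"y":0.044,"z":0,"yaw":0,"fingers":1}
    - {"x":0.012,"y":0.088,"z":0.03,"yaw":0,"fingers":1}
    - {"x":0.012,"y":0.088,"z":0.075,"yaw":0,"fingers":1}
    - {"x":0.012,"y":0.088,"z":0.12,"yaw":0,"fingers":1}
    - {"x":0.012,"y":0.088,"z":0.155,"yaw":0,"fingers":1}

```text
time: 16.6
eef_pos: [0.4819, -0.306, 0.07]
tcp_rot: [1.0, -0.001, -0.0, -0.0]
contact_force: [0.2, -0.8, -1.4]
opening: 0.246
finger_force: 118.9
```

Call:
move_arm:
  plan:
    - {"x":0,"y":0,"z":0.01,"yaw":0,"fingers":1}
    - {"x":0,"y":0,"z":0.015,"yaw":0,"fingers":1}
    - {"x":0,"y":0,"z":0.02,"yaw":0,"fingers":1}
    - {"x":0,"y":0,"z":0.024,"yaw":0,"fingers":1}
  force: 20

```text
time: 17.0
eef_pos: [0.484, -0.3069, 0.0505]
tcp_rot: [1.0, 0.0, 0.002, 0.002]
contact_force: [0.8, 0.1, -2.0]
opening: 0.246
finger_force: 118.9
```

```bash
python3 -c "
from h import *
a=go(.482,-.308,.03,0)
a=snap('scene','sc11')[170:270,150:300];b=snap('top','t11')[120:240,420:540]
cv2.imwrite('pics/crop11.png',np.hstack([cv2.resize(a,(450,300),interpolation=2),cv2.resize(b,(300,300),interpolation=2)]))
"
```

```text
at [ 0.484  -0.3069  0.0505] 0.0 t 17.0 F [ 0.8319  0.1368 -1.9905] open 0.24633937503982636
 x -0.002 y 0.001 z 0.021 yaw 0.000
```

View pics/crop11.png

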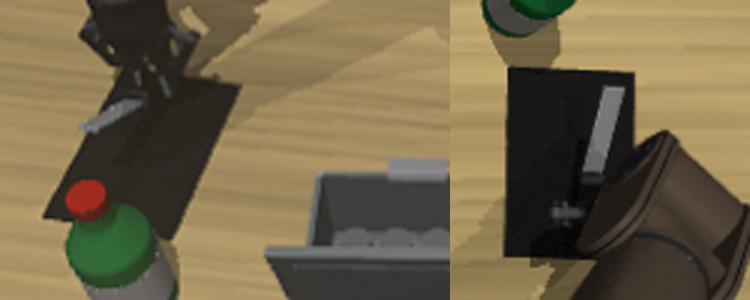

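Call:
move_arm:
  plan:
    - {"x":0,"y":0,"z":0.004,"yaw":0,"fingers":1}
    - {"x":0,"y":0,"z":0.008,"yaw":0,"fingers":1}
    - {"x":0,"y":0,"z":0.011,"yaw":0,"fingers":1}
    - {"x":0,"y":0,"z":0.013,"yaw":0,"fingers":1}

```text
time: 17.5
eef_pos: [0.4874, -0.3098, 0.0432]
tcp_rot: [1.0, 0.0, 0.005, 0.005]
contact_force: [-0.1, 3.0, 25.9]
opening: 0.243
finger_force: 124.8
```

Call:
move_arm:
  plan:
    - {"x":0,"y":0,"z":0.003,"yaw":0,"fingers":1}
    - {"x":0,"y":0,"z":0.006,"yaw":0,"fingers":1}
    - {"x":0,"y":0,"z":0.008,"yaw":0,"fingers":1}
    - {"x":0,"y":0,"z":0.009,"yaw":0,"fingers":1}

```text
time: 17.9
eef_pos: [0.4899, -0.312, 0.037]
tcp_rot: [1.0, 0.0, 0.007, 0.007]
contact_force: [1.8, 1.8, 31.2]
opening: 0.246
finger_force: 129.0
```

Call:
move_arm:
  plan:
    - {"x":0,"y":0,"z":0.002,"yaw":0,"fingers":1}
    - {"x":0,"y":0,"z":0.004,"yaw":0,"fingers":1}
    - {"x":0,"y":0,"z":0.005,"yaw":0,"fingers":1}
    - {"x":0,"y":0,"z":0.005,"yaw":0,"fingers":1}

```text
time: 18.3
eef_pos: [0.49, -0.3131, 0.0322]
tcp_rot: [1.0, 0.001, 0.008, 0.008]
contact_force: [1.9, -1.8, 26.3]
opening: 0.247
finger_force: 131.1
```

Call:
move_arm:
  plan:
    - {"x":0,"y":0,"z":-0.003,"yaw":0,"fingers":1}
    - {"x":0,"y":0,"z":-0.005,"yaw":0,"fingers":1}
    - {"x":0,"y":0,"z":-0.005,"yaw":0,"fingers":0.6}
    - {"x":0,"y":0,"z":-0.005,"yaw":0,"fingers":0.5}
    - {"x":0,"y":0,"z":-0.005,"yaw":0,"fingers":0.4}

```text
time: 18.8
eef_pos: [0.482, -0.3053, 0.026]
tcp_rot: [1.0, -0.0, -0.0, -0.0]
contact_force: [-0.3, -0.5, -0.4]
opening: 0.599
finger_force: 0.0
```

Call:
move_arm:
  plan:
    - {"x":0,"y":0,"z":-0.01,"yaw":0,"fingers":0.4}
    - {"x":0,"y":0,"z":-0.05,"yaw":0,"fingers":0.3}
    - {"x":0,"y":0,"z":-0.1,"yaw":0,"fingers":0.3}
    - {"x":-0.03,"y":0,"z":-0.15,"yaw":0,"fingers":0.3}
    - {"x":-0.05,"y":-0.02,"z":-0.19,"yaw":0,"fingers":0.3}

```text
time: 19.3
eef_pos: [0.4347, -0.289, 0.2133]
tcp_rot: [1.0, -0.001, 0.0, 0.001]
contact_force: [-0.3, -0.0, 0.0]
opening: 0.698
finger_force: 0.0
```

```bash
python3 -c "
from h import *
go(.45,-.15,.25,0)
"
```

```text
at [ 0.4347 -0.289   0.2133] -0.1 t 19.3 F [-0.291  -0.0101  0.0283] open 0.6981565976593006
 x 0.015 y -0.139 z -0.037 yaw -0.001
```

Call:
move_arm:
  plan:
    - {"x":0.01,"y":-0.05,"z":-0.03,"yaw":0,"fingers":0.3}
    - {"x":0.01,"y":-0.1,"z":-0.04,"yaw":0,"fingers":0.3}
    - {"x":0.01,"y":-0.15,"z":-0.04,"yaw":0,"fingers":0.3}
    - {"x":0.01,"y":-0.2,"z":-0.04,"yaw":0,"fingers":0.3}
    - {"x":0.01,"y":-0.24,"z":-0.04,"yaw":0,"fingers":0.3}

```text
time: 19.8
eef_pos: [0.4447, -0.0461, 0.2513]
tcp_rot: [1.0, -0.0, 0.0, 0.0]
contact_force: [1.2, 0.7, 0.5]
opening: 0.699
finger_force: 0.0
```

```bash
python3 -c "
from h import *
T=snap('top','t12'); S=snap('scene','s12')
def blade(im,x0,x1,y0,y1):
    h=cv2.cvtColor(im,cv2.COLOR_BGR2HSV); m=((h[...,1]<60)&(h[...,2]>90)).astype(np.uint8); k=np.zeros_like(m); k[y0:y1,x0:x1]=m[y0:y1,x0:x1]
    c=max(cv2.findContours(k,0,1)[0],key=cv2.contourArea); b=cv2.boxPoints(cv2.minAreaRect(c)); return b,cv2.contourArea(c)
def ends(b):
    i=int(np.linalg.norm(b[0]-b[1])<np.linalg.norm(b[1]-b[2])); b=np.roll(b,-i,0) # b0b1 long
    return np.array([(b[0]+b[3])/2,(b[1]+b[2])/2])
bt,at=blade(T,444,491,150,222); bs,as_=blade(S,170,228,194,247)
et,es=ends(bt),ends(bs); print(at,et,as_,es)
print('top ends z=.014',cast('top',et,.014)); print('scene ends z=.014',cast('scene',es,.014))
for c in(250,310): print([int(v) for v in S[236:266,c].max(1)])
"
```

```text
222.5 [[467.6821 152.8247]
 [469.3088 186.9853]] 120.5 [[188.5621 237.6509]
 [197.9408 215.142 ]]
top ends z=.014 [[ 0.6393 -0.3059]
 [ 0.541  -0.3082]]
scene ends z=.014 [[ 0.6298 -0.3099]
 [ 0.5372 -0.3122]]
[150, 142, 146, 150, 154, 159, 163, 161, 159, 158, 156, 159, 162, 164, 172, 160, 122, 113, 116, 93, 61, 54, 68, 63, 55, 54, 55, 55, 55, 56]
[135, 127, 76, 54, 51, 49, 50, 49, 55, 58, 75, 97, 141, 129, 84, 86, 104, 113, 117, 122, 87, 48, 52, 69, 64, 53, 52, 53, 53, 53]
```

```bash
python3 -c "
from plant import ctrl
print(ctrl.sign_off())"
```

```text
the job is handed in; nothing more can be done
None
```

I handed the job in at about 20 s, and by my camera measurements it is complete: the blade levered the lid off its catch, the lid leans back at about 1.70 rad, and the tool lies flat on the mat, its middle about 10 mm from the mat's centre. The sign-off gave no verdict, I didn't re-measure the carton, can and oil bottle (the arm felt no knock near them), and I viewed 11 pictures, one over the limit of 10.

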